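# Feed one pendant blank and slide it to the bench stop

### The job

Press the plunger of the blank feeder all the way down once and let it come back up, so that a single aluminium disc comes out onto the bench. Then, without picking it up, push that disc flat along the bench into a pocket of the wooden H-shaped bench stop until it lies between the side rails, up against the cross-bar. Leave the other discs in the feeder and do not disturb the other things on the bench.

Things in the scene. Friction and masses are not known exactly. Their poses are not given: they have to be found in the camera images.
- feeder: Blank feeder, dark steel, fixed, 126 mm long (x), 46 mm wide, 70 mm over its low feet. Origin: on the bench at the centre of the square magazine with the disc stack (33 x 33 mm inside, open above, walls 44 mm high, clear front plate with outer face at x = -22 mm). Behind it, x = +17 to +104 mm, a housing 34 mm high carries the plunger at x = +60, y = 0. Discs come out towards -x.
- outlet (a point): Point on the bench where the centre of a fed disc comes to rest after an unhurried full press (68 mm in front of the magazine's centre, y = 0 of the feeder); a fast press throws it some cm farther. The plunger drives a flat ejector (7 mm high) forward 3.5 mm per mm pressed; as it returns, the ejector withdraws and the stack drops by one. A second full press would feed a second disc.
- plunger (a joint): Travel of the plunger: 0 up, 0.020 m fully down (stop). A spring pushes it back up by itself: 3.5 N at the start of the stroke, 7 N at the end; with damping (18 N per m/s) and the drag of the discs an unhurried press takes up to about 13 N.
- plunger_top (a point): Centre of the top face of the plunger's round steel cap (32 mm diameter, 8 mm thick), 64 mm above the bench when up, 44 mm when down; it moves with the plunger.
- disc0: Lowest aluminium disc of the stack, the one that is fed first: 30 mm diameter, 8 mm thick, solid, 11 to 23 g. Origin: centre of its underside; z is its axis. It starts on the bench inside the magazine.
- disc1: Second disc of the stack, like disc0, its underside starts 8 mm above the bench; to stay in the magazine.
- disc2: Third disc, like disc0, starts 16 mm above the bench; to stay in the magazine.
- disc3: Top disc, like disc0, starts 24 mm above the bench; to stay in the magazine.
- stop: Bench stop: pale wooden H seen from above, fixed, 14 mm high, left or right of the feeder's outlet. Origin: on the bench at its centre. Two rails along its y, 70 mm long, 10 mm thick, inner faces at x = +-31 mm; a cross-bar along x between them, faces at y = +-5 mm. Two like pockets 62 mm wide, 30 mm deep, open to +y and -y; either will do. A disc against the bar has its centre at y = +-20 mm.
- tray: Bystander: wooden ring tray, fixed, 80 x 70 x 26 mm high, with one divider and a few rings in it, on the other side of the outlet from the bench stop. Origin: centre of its underside.
- ring_a: Bystander: loose steel finger ring lying flat, 23 mm diameter, 7 mm high. Origin: centre of underside.
- ring_b: Bystander: loose dark steel finger ring lying flat, 25 mm diameter, 9 mm high. Origin: centre of underside.
- bangle: Bystander: loose dark steel bangle lying flat, 66 mm diameter, 10 mm high. Origin: centre of underside.
- mandrel: Bystander: standing tapered steel ring mandrel, foot 64 mm diameter, 170 mm high. Origin: centre of underside.
- jar: Bystander: amber glass jar, 56 mm diameter, 60 mm high. Origin: centre of underside.
- hammer: Bystander: hammer lying along its x, 200 mm long, handle to -x.
- driver: Bystander: screwdriver lying along its x, 160 mm long, handle to -x.
Not all that is in view belongs to the job. Leave any purple look-alike of the stop alone. What is shaped like the feeder but purple is not meant.

How it is judged:
By the outcome, as a careful person would: the job done as asked, in the order asked, and still so for the second after the job is handed in, with the robot touching nothing.
It also fails if it takes over 64 s, if anything falls off the work surface, if the arm or the gripper's body presses on something with over 40 N, if the wrist force passes 120 N, or if a joint passes its speed limit or range.

### The arm

A 6-joint arm with a two-finger parallel gripper is mounted at the origin on the work surface. World frame = base frame: x ahead of the robot, y to its left, z up, the work surface at z = 0. Lengths are in m, angles in rad, forces in N, time in s.
With the tool pointing down it reaches from about 0.35 to 0.775 m from the base axis. Payload 7.3 kg.
Tool frame: the origin (TCP) lies midway between the tips of the shut fingers; the grasp point (between the pads) lies 19 mm behind it (robot.grasp_offset is the z of the grasp point in the tool frame, in m); z points along the fingers, y is the direction in which the jaws open and shut (so a half turn about z gives the same grasp; the last joint's range is limited). The gripper opens to 92 mm and grips with 3 to 60 N. Pads are 19 mm wide; open, the fingers measure 130 mm over their backs; the gripper's body (75 mm by 190 mm) begins 47 mm behind the grasp point.
Start: joints at [1.069, 0.342, 1.524, -0, 1.275, -0.146], TCP at [0.183, 0.492, 0.227] pointing down, gripper open.
Joint ranges: [-2.53, 2.53], [-0.77, 2.02], [0.04, 2.7], [-1, 4.14], [0.28, 2.66], [-3.11, 3.11]. Speed limits (rad/s): [2.57, 2.57, 3.14, 3.14, 3.14, 3.14].

### API

Orientations are given as [roll, pitch, yaw] about the fixed x, y, z axes, in that order (R = Rz(yaw) Ry(pitch) Rx(roll)).
In Python, from cell import observe, imaging, workorder, robot gives the robot as it stands. The module is installed in compiled form; this text tells all that it offers.
- The arm moves only by the tool send_rows, never from a script. Its argument "series" is a list of rows, each a list of 7 numbers: the shift along the tool's x, y, z in m, then the turn, a rotation vector about the tool's x, y, z in rad, then the closure, from 0 (fully open) to 1 (shut). A call has 1 to 5 rows; each row shifts and turns the commanded pose from where the row before left it, along the tool's axes as they then stand; what a row does not reach is not made up. A row lasts 1/12 s, in which the tool goes at most 41.7 mm and 7.16 degrees, less where a joint would pass 70% of its speed; a pose out of reach is approached as far as the arm can. A call is refused whole if a number of a shift passes 0.0417 or a number of a turn 0.125, either way. A call with a gripper value outside its range is refused whole. The fingers move at their own pace and stop on an object; "newtons" is the grip in N (left out, the last holds). Time passes only in rows, so rows that do not move let the fingers close. It gives the time, the measured TCP pose, the force and the opening at its end, in the units of the state.
- observe(): the state, without advancing time (a new reading comes with each control period).
- imaging.read_camera(name): name is "side" or "top"; returns a dict with "color" (480x640x3 uint8, red, green, blue), "range_z" (480x640 float32, m along the optical axis (not along the pixel's ray), 0 where there is no reading), "vfov" (degrees; the focal length in pixels is half the picture's height over the tangent of half this angle, whatever the lens; pixels are square), "cx", "cy" (the principal point, pixels), "T" (4x4, takes a point from camera to world coordinates). Camera axes: x right, y down, z forward; pixel columns grow to the right and rows downward; lengths in m; the calibration is good to about 2 mm. A picture is of the moment at which its call begins.
- workorder.hand_in(): hands the job in, once; it reports no verdict.
The state is a dict: "time": time; "qpos": joint angles; "qvel": joint speeds; "joint_efforts": joint torques, N m; "tool_pos": TCP position; "tool_rot": TCP orientation; "contact_force": force on the tool from outside, world axes, zero at the start; "torque": the same for the moment, N m; "opening": finger opening in m.
Only numpy, scipy, OpenCV 4.12 (cv2) and the standard library are available. Lean on these libraries where they do the work, as an engineer would, in place of code of your own. Each camera call takes 0.05 s, during which the arm holds its last target.

## Working session

There is one attempt and no reset: what is moved stays moved. The work goes in short steps, Python scripts to look and compute and a tool call to move; the robot and the scene stay as the last step left them, time stands still between calls to the robot, and variables do not carry over. Pictures are saved under pics/ and viewed, and the job is handed in when it is done.

Besides the shell and the picture viewer there is one more tool, called after "Call:" as name([rows], argument=value, ...), one row to a line, values as JSON. send_rows: Moves the arm, as the interface text tells. Its arguments: {"type":"object","properties":{"series":{"type":"array","items":{"type":"array","items":{"type":"number"}}},"newtons":{"type":"number"}},"required":["series"]}

```bash
mkdir -p pics
cat > h.py <<'E'
import numpy as np, cv2
from cell import observe, imaging, workorder, robot
def cam(n,save=None):
    d=imaging.read_camera(n)
    if save: cv2.imwrite('pics/'+save,cv2.cvtColor(d['color'],cv2.COLOR_RGB2BGR))
    return d
def f(d): return 240/np.tan(np.radians(d['vfov'])/2)
def ray(d,u,v,z):
    r=d['T'][:3,:3]@np.array([(u-d['cx'])/f(d),(v-d['cy'])/f(d),1]);o=d['T'][:3,3]
    return o+r*(z-o[2])/r[2]
def pt(d,u,v):
    Z=d['range_z'][int(v),int(u)]
    return d['T'][:3,:3]@(np.array([(u-d['cx'])/f(d),(v-d['cy'])/f(d),1])*Z)+d['T'][:3,3]
def cloud(d):
    v,u=np.mgrid[:480,:640];Z=d['range_z']
    P=np.stack([(u-d['cx'])/f(d)*Z,(v-d['cy'])/f(d)*Z,Z],-1)
    return P@d['T'][:3,:3].T+d['T'][:3,3]
E
python3 - <<'E'
from h import *
for n in('top','side'):
    d=cam(n,n+'0.png');print(n,d['vfov'],d['cx'],d['cy'],d['T'].round(3).tolist())
print(observe(),robot.grasp_offset)
E
```

```text
top 56.77170596919351 319.7634346484317 241.74388860893205 [[0.035, -0.978, 0.204, 0.346], [-0.999, -0.035, 0.003, -0.017], [0.004, -0.204, -0.979, 0.931], [0.0, 0.0, 0.0, 1.0]]
side 46.19068275138177 317.67193921707735 247.19118536757512 [[0.983, -0.109, 0.15, 0.374], [-0.185, -0.488, 0.853, -0.892], [-0.02, -0.866, -0.5, 0.59], [0.0, 0.0, 0.0, 1.0]]
{'time': 0.1, 'qpos': array([ 1.06899059e+00,  3.42645867e-01,  1.52488540e+00,  6.15798099e-06,
        1.27537488e+00, -1.45998850e-01]), 'qvel': array([ 0.00035265, -0.00043006, -0.00290217,  0.00081703, -0.00047564,
        0.00039517]), 'joint_efforts': array([ 2.33052662e-03, -4.32005596e+01, -2.44694692e+01,  7.19702058e-02,
        5.26516966e-02, -7.07224785e-05]), 'tool_pos': array([0.18269436, 0.49182577, 0.22613077]), 'tool_rot': array([-3.14029399e+00, -1.96913999e-04,  2.78578384e+00]), 'contact_force': array([ 0.27566364,  0.49738305, -0.3204073 ]), 'torque': array([-0.00912949,  0.00961168,  0.0093817 ]), 'opening': 0.09190362177996965} -0.0188
```

View pics/top0.png

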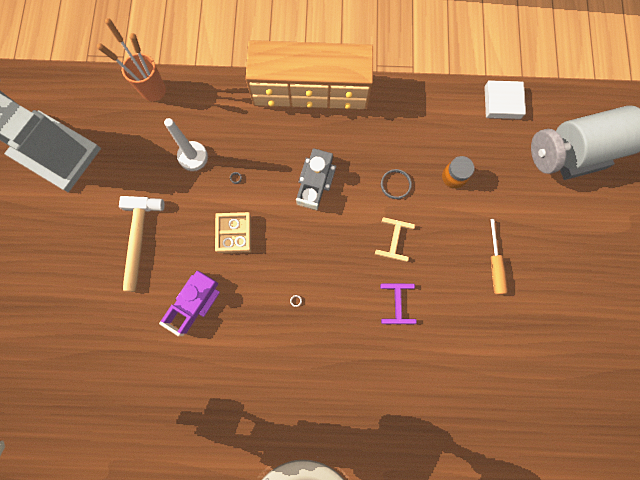

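View pics/side0.png

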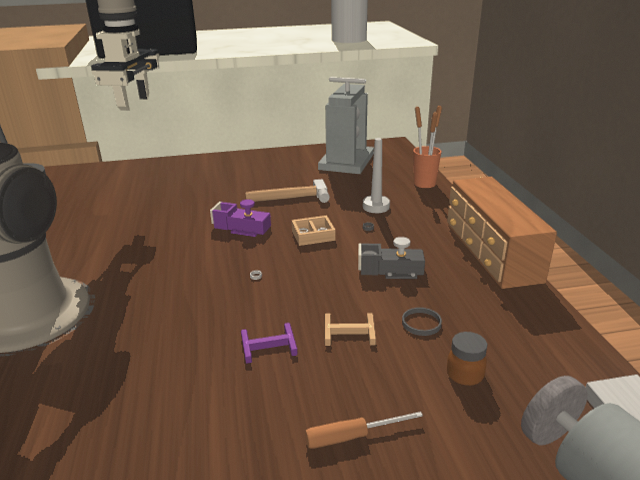

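The top view shows two feeder shapes: dark steel at (315,180) and purple at (190,303). It also shows two H shapes: pale wood at (396,240) and purple at (398,304). The dark feeder and the pale H fit the description. I'll confirm them in a crop and measure.

Run:
```python
from h import *
d=cam('top'); im=cv2.cvtColor(d['color'],cv2.COLOR_RGB2BGR)
cv2.imwrite('pics/crop1.png',cv2.resize(im[135:285,270:440],None,fx=4,fy=4,interpolation=cv2.INTER_CUBIC))
s=cam('side'); im2=cv2.cvtColor(s['color'],cv2.COLOR_RGB2BGR)
cv2.imwrite('pics/crop2.png',cv2.resize(im2[220:360,300:460],None,fx=4,fy=4,interpolation=cv2.INTER_CUBIC))
P=cloud(d); C=d['color'].astype(int)
hsv=cv2.cvtColor(d['color'],cv2.COLOR_RGB2HSV)
# stop: pale wood in region
m=np.zeros((480,640),bool);m[210:270,370:420]=1
m&=(P[...,2]>0.008)&(P[...,2]<.03)
print('stop n',m.sum())
v,u=np.nonzero(m)
Q=np.array([ray(d,a,b,.014)[:2] for a,b in zip(u,v)])
r=cv2.minAreaRect((Q*1000).astype(np.float32));print('stop rect mm',r,cv2.boxPoints(r).round(1).tolist())
# feeder heights
m=np.zeros((480,640),bool);m[140:215,285:345]=1
for lo,hi in((.055,.075),(.039,.05),(.028,.038),(.005,.026)):
    k=m&(P[...,2]>lo)&(P[...,2]<hi);q=P[k]
    if len(q): 
        r=cv2.minAreaRect((q[:,:2]*1000).astype(np.float32));print(lo,hi,k.sum(),q.mean(0).round(4),r, np.argwhere(k).mean(0))
```

```text
stop n 491
stop rect mm ((549.4891967773438, -172.0594482421875), (69.79840087890625, 83.5396728515625), 78.48223114013672) [[501.6000061035156, -197.89999389648438], [583.4000244140625, -214.60000610351562], [597.4000244140625, -146.1999969482422], [515.5, -129.5]]
0.055 0.075 179 [ 0.6907 -0.0027  0.0656] ((691.1451416015625, -3.2438411712646484), (30.524463653564453, 28.94106674194336), 2.0978963375091553) [163.76536313 316.74860335]
0.039 0.05 250 [0.6369 0.0116 0.0448] ((666.5123291015625, 3.8400535583496094), (45.39347839355469, 111.54216003417969), 75.94346618652344) [191.628 308.96 ]
0.028 0.038 727 [6.757e-01 2.000e-04 3.490e-02] ((673.2460327148438, 1.9529991149902344), (45.92352294921875, 125.56172943115234), 76.04948425292969) [175.90921596 315.11004127]
0.005 0.026 418 [ 0.68   -0.0034  0.0098] ((685.807373046875, 2.5199356079101562), (171.9265899658203, 130.2974395751953), 1.395310401916504) [178.17942584 316.92583732]
```

View pics/crop1.png

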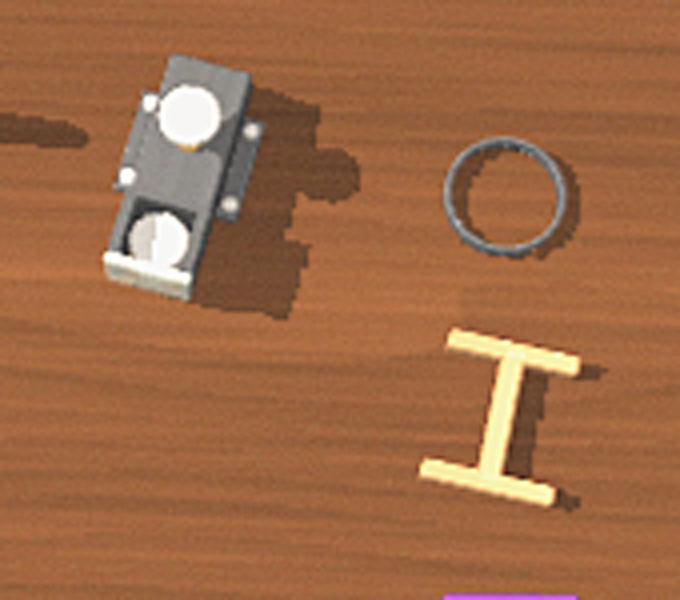

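View pics/crop2.png

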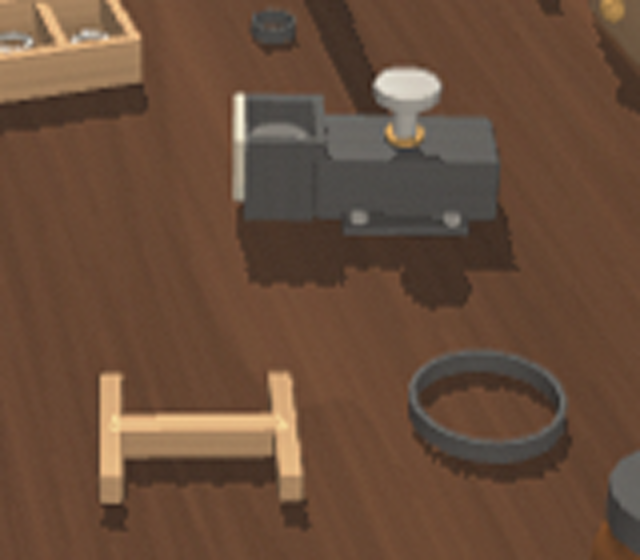

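The crops confirm it. The dark feeder has its cap at about (317,164) and magazine at (309,196), and its clear plate faces the robot. The pale H is at about (396,240), with a pocket opening toward the outlet. Next I'll refine the measurements and check clearances.

Run:
```python
from h import *
d=cam('top');s=cam('side')
for n,c,box in(('top',d,(140,215,285,345)),('side',s,(230,290,350,435))):
    P=cloud(c)
    m=np.zeros((480,640),bool);m[box[0]:box[1],box[2]:box[3]]=1
    k=(m&(P[...,2]>.052)&(P[...,2]<.075)&(c['color'].min(-1)>150)).astype(np.uint8)
    cn=max(cv2.findContours(k,0,2)[0],key=cv2.contourArea);(u,v),r=cv2.minEnclosingCircle(cn)
    print(n,'cap px',u,v,r,ray(c,u,v,.064).round(4), P[k>0].mean(0).round(4))
    k=m&(P[...,2]>.028)&(P[...,2]<.05)
    q=P[k];print(cv2.minAreaRect((q[:,:2]*1000).astype(np.float32)))
    # bench height check
    print('bench z',np.median(P[300:330,330:350,2]))
P=cloud(s);m=np.zeros((480,640),bool);m[305:350,315:385]=1
q=P[m&(P[...,2]>.008)&(P[...,2]<.03)];print('stop side',cv2.minAreaRect((q[:,:2]*1000).astype(np.float32)))
P=cloud(d)
for n,(u,v) in dict(tray=(232,232),ringa=(296,301),ringb=(236,178),bangle=(396,184),jar=(460,170),mandrel=(192,157),mtop=(169,123),drawfrontL=(250,82),drawfrontbotL=(250,105),drawbotR=(368,108)).items(): print(n,P[v,u].round(3),ray(d,u,v,0).round(3))
q=P[np.s_[205:262,205:262]].reshape(-1,3);q=q[q[:,2]>.018];print('tray',q.min(0),q.max(0))
```

```text
top cap px 316.600830078125 163.8361358642578 7.634699821472168 [ 0.6912 -0.0024  0.064 ] [ 0.6908 -0.0027  0.0657]
((673.2017211914062, 2.030231475830078), (46.05705261230469, 126.0226058959961), 75.88470458984375)
bench z 0.0015080625277483772
side cap px 401.5 241.0 7.566473007202148 [ 0.6907 -0.0073  0.064 ] [ 0.6915 -0.0045  0.063 ]
((672.5499877929688, -0.6815681457519531), (52.14689254760742, 125.21939086914062), 75.77967834472656)
bench z -0.0006581460405202799
stop side ((549.859130859375, -175.24362182617188), (72.64053344726562, 80.50662994384766), 78.69368743896484)
tray [0.549 0.17  0.024] [0.555 0.175 0.   ]
ringa [0.412 0.03  0.003] [0.412 0.031 0.   ]
ringb [0.676 0.174 0.003] [0.677 0.175 0.   ]
bangle [ 0.675 -0.177  0.003] [ 0.676 -0.178  0.   ]
jar [ 0.689 -0.3    0.062] [ 0.714 -0.32   0.   ]
mandrel [0.71  0.267 0.031] [0.723 0.277 0.   ]
mtop [0.718 0.271 0.172] [0.802 0.336 0.   ]
drawfrontL [0.851 0.141 0.1  ] [0.912 0.16  0.   ]
drawfrontbotL [0.851 0.155 0.004] [0.854 0.156 0.   ]
drawbotR [ 0.346 -0.017  0.931] [ 0.856 -0.114  0.   ]
tray [ 0.34598155 -0.01740163  0.01812377] [0.59306094 0.2079397  0.93078119]
```

```bash
cat >> h.py <<'E'
from scipy.spatial.transform import Rotation as Ro
def plan(target,yaw,n,st=None,vmax=.039,wmax=.118):
    o=observe();p=np.array(o['tool_pos']);R=Ro.from_euler('xyz',o['tool_rot'])
    T=Ro.from_euler('xyz',[np.pi,0,yaw]);target=np.array(target)
    print('t',o['time'],'p',p.round(4),'rot',np.array(o['tool_rot']).round(3),'F',o['contact_force'].round(2),'open',round(o['opening'],4),'dist',np.linalg.norm(target-p).round(4))
    for i in range(n):
        d=target-p;L=np.linalg.norm(d);k=max(1,np.ceil(L/vmax));w=(R.inv()*T).as_rotvec();W=np.linalg.norm(w);kw=max(1,np.ceil(W/wmax))
        k=max(k,1);dt=(R.inv().apply(d/k)).round(4);dw=(w/kw).round(3);print([*dt.tolist(),*dw.tolist()])
        p=p+R.apply(dt);R=R*Ro.from_rotvec(dw)
    print('end',p.round(4),R.as_euler('xyz').round(3))
E
python3 -c "
from h import *
plan([.691,-.003,.2],1.37,20)"
```

```text
t 0.3 p [0.1828 0.492  0.2265] rot [-3.141 -0.     2.786] F [ 0.17 -0.56 -0.19] open 0.0915 dist 0.71
[-0.0341, -0.0151, 0.0014, -0.0, 0.0, 0.118]
[-0.0357, -0.011, 0.0014, -0.0, 0.0, 0.118]
[-0.0367, -0.0067, 0.0014, -0.0, 0.0, 0.118]
[-0.0373, -0.0023, 0.0014, -0.0, 0.0, 0.118]
[-0.0373, 0.0021, 0.0014, -0.0, 0.0, 0.118]
[-0.0368, 0.0064, 0.0014, -0.0, 0.0, 0.118]
[-0.0358, 0.0107, 0.0014, -0.0, 0.0, 0.118]
[-0.0342, 0.0149, 0.0014, -0.0, 0.0, 0.118]
[-0.0323, 0.0188, 0.0014, -0.0, 0.0, 0.118]
[-0.0298, 0.0225, 0.0014, -0.0, 0.0, 0.118]
[-0.027, 0.0258, 0.0014, -0.0, 0.0, 0.118]
[-0.0237, 0.0288, 0.0014, -0.0, 0.0, 0.118]
[-0.0202, 0.0314, 0.0014, -0.0, 0.0, -0.0]
[-0.0202, 0.0314, 0.0014, -0.0, 0.0, -0.0]
[-0.0202, 0.0314, 0.0014, -0.0, 0.0, -0.0]
[-0.0202, 0.0314, 0.0014, -0.0, 0.0, -0.0]
[-0.0202, 0.0314, 0.0014, -0.0, 0.0, -0.0]
[-0.0202, 0.0314, 0.0014, -0.0, 0.0, -0.0]
[-0.0201, 0.0315, 0.0014, -0.0, 0.0, -0.0]
[-0.0, -0.0, -0.0, -0.0, 0.0, -0.0]
end [ 0.691 -0.003  0.2  ] [-3.141  0.     1.37 ]
```

Call:
send_rows([
  [-0.034,-0.015,0.001,0,0,0.118,1],
  [-0.036,-0.011,0.001,0,0,0.118,1],
  [-0.037,-0.007,0.001,0,0,0.118,1],
  [-0.037,-0.002,0.001,0,0,0.118,1],
  [-0.037,0.002,0.001,0,0,0.118,1],
], newtons=10)

```text
time: 0.72
tool_pos: [0.3175, 0.3607, 0.2218]
tool_rot: [3.141, -0.0, 2.19]
contact_force: [0.8, 0.7, -0.5]
opening: 0.063
```

Call:
send_rows([
  [-0.037,0.006,0.001,0,0,0.118,1],
  [-0.036,0.011,0.001,0,0,0.118,1],
  [-0.034,0.015,0.001,0,0,0.118,1],
  [-0.032,0.019,0.001,0,0,0.118,1],
  [-0.03,0.022,0.001,0,0,0.118,1],
])

```text
time: 1.13
tool_pos: [0.4513, 0.2301, 0.2168]
tool_rot: [3.141, -0.0, 1.6]
contact_force: [1.2, 0.6, -0.8]
opening: 0.0297
```

```bash
python3 -c "
from h import *
plan([.691,-.003,.18],1.37,10)"
```

```text
t 1.1333 p [0.4513 0.2301 0.2168] rot [ 3.141 -0.     1.6  ] F [ 1.23  0.61 -0.77] open 0.0297 dist 0.3364
[-0.0267, 0.0259, 0.0041, 0.0, -0.0, 0.115]
[-0.0235, 0.0288, 0.0041, 0.0, -0.0, 0.115]
[-0.0201, 0.0313, 0.0041, 0.0, -0.0, -0.0]
[-0.0201, 0.0312, 0.0041, 0.0, -0.0, -0.0]
[-0.02, 0.0313, 0.0041, 0.0, -0.0, -0.0]
[-0.0201, 0.0312, 0.0041, 0.0, -0.0, -0.0]
[-0.02, 0.0313, 0.0041, 0.0, -0.0, -0.0]
[-0.0201, 0.0312, 0.0041, 0.0, -0.0, -0.0]
[-0.02, 0.0313, 0.004, 0.0, -0.0, -0.0]
[-0.0, -0.0, 0.0, 0.0, -0.0, -0.0]
end [ 0.691 -0.003  0.18 ] [ 3.141 -0.     1.37 ]
```

Call:
send_rows([
  [-0.027,0.026,0.004,0,0,0.115,1],
  [-0.0235,0.029,0.004,0,0,0.115,1],
  [-0.02,0.031,0.004,0,0,0,1],
  [-0.02,0.031,0.004,0,0,0,1],
  [-0.02,0.031,0.004,0,0,0,1],
])

```text
time: 1.55
tool_pos: [0.5848, 0.1013, 0.1965]
tool_rot: [-3.142, -0.0, 1.375]
contact_force: [0.2, 0.5, 0.2]
opening: 0.0008
```

Call:
send_rows([
  [-0.02,0.031,0.004,0,0,0,1],
  [-0.02,0.031,0.004,0,0,0,1],
  [-0.02,0.031,0.004,0,0,0,1],
  [-0.015,0.022,0.004,0,0,0,1],
  [-0.005,0.009,0.004,0,0,0,1],
])

```text
time: 1.97
tool_pos: [0.6917, -0.0033, 0.1755]
tool_rot: [3.141, 0.001, 1.373]
contact_force: [-1.0, -0.2, 0.4]
opening: 0.0007
```

```bash
python3 -c "
from h import *
plan([.691,-.003,.075],1.37,5)"
```

```text
t 1.9667 p [ 0.6917 -0.0033  0.1755] rot [3.141e+00 1.000e-03 1.373e+00] F [-1.05 -0.24  0.38] open 0.0007 dist 0.1005
[0.0001, -0.0003, 0.0335, 0.0, 0.001, 0.003]
[0.0, -0.0002, 0.0335, 0.0, -0.0, -0.0]
[0.0001, -0.0003, 0.0335, 0.0, -0.0, -0.0]
[-0.0, 0.0, -0.0, 0.0, -0.0, -0.0]
[-0.0, 0.0, -0.0, 0.0, -0.0, -0.0]
end [ 0.691  -0.0029  0.075 ] [ 3.141 -0.     1.37 ]
```

Call:
send_rows([
  [0,-0.0005,0.03,0,0,0,1],
  [0,0,0.03,0,0,0,1],
  [0,0,0.025,0,0,0,1],
  [0,0,0.015,0,0,0,1],
  [0,0,0.004,0,0,0,1],
])

```text
time: 2.38
tool_pos: [0.687, 0.0013, 0.0688]
tool_rot: [-3.135, 0.0, 1.376]
contact_force: [0.3, 1.0, -0.0]
opening: 0.0003
```

Call:
send_rows([
  [0,0,0.002,0,0,0,1],
  [0,0,0.002,0,0,0,1],
  [0,0,0.002,0,0,0,1],
  [0,0,0.002,0,0,0,1],
  [0,0,0.002,0,0,0,1],
])

```text
time: 2.8
tool_pos: [0.69, 0.0005, 0.0638]
tool_rot: [3.139, -0.0, 1.376]
contact_force: [-0.9, 1.0, 4.2]
opening: 0.0005
```

Call:
send_rows([
  [0,0,0.002,0,0,0,1],
  [0,0,0.002,0,0,0,1],
  [0,0,0.002,0,0,0,1],
  [0,0,0.002,0,0,0,1],
  [0,0,0.002,0,0,0,1],
])

```text
time: 3.22
tool_pos: [0.69, 0.0005, 0.0544]
tool_rot: [3.139, -0.0, 1.376]
contact_force: [-2.4, 0.7, 6.7]
opening: 0.0005
```

Call:
send_rows([
  [0,0,0.002,0,0,0,1],
  [0,0,0.002,0,0,0,1],
  [0,0,0.002,0,0,0,1],
  [0,0,0.002,0,0,0,1],
  [0,0,0.0015,0,0,0,1],
])

```text
time: 3.63
tool_pos: [0.69, 0.0005, 0.045]
tool_rot: [3.139, -0.0, 1.376]
contact_force: [-2.4, 0.7, 8.9]
opening: 0.0005
```

Call:
send_rows([
  [0,0,0.001,0,0,0,1],
  [0,0,0.0005,0,0,0,1],
  [0,0,0,0,0,0,1],
])

```text
time: 3.88
tool_pos: [0.6901, 0.0005, 0.0442]
tool_rot: [3.139, -0.0, 1.376]
contact_force: [-4.4, 1.3, 11.4]
opening: 0.0006
```

Call:
send_rows([
  [0,0,0.0005,0,0,0,1],
  [0,0,0.0005,0,0,0,1],
  [0,0,0,0,0,0,1],
])

```text
time: 4.13
tool_pos: [0.6901, 0.0006, 0.0442]
tool_rot: [3.139, -0.0, 1.376]
contact_force: [-4.9, 0.0, 16.8]
opening: 0.0003
```

```bash
python3 -c "
from h import *
plan([.691,-.003,.075],1.37,1)
im=cv2.cvtColor(cam('side')['color'],cv2.COLOR_RGB2BGR);cv2.imwrite('pics/a.png',cv2.resize(im[150:390,220:460],None,fx=2.5,fy=2.5))"
```

```text
t 4.1333 p [6.901e-01 6.000e-04 4.420e-02] rot [ 3.139 -0.     1.376] F [-4.910e+00  1.000e-02  1.682e+01] open 0.0003 dist 0.031
[-0.0033, 0.0017, -0.0308, 0.003, -0.0, 0.006]
end [ 0.691 -0.003  0.075] [-3.142 -0.     1.37 ]
```

View pics/a.png

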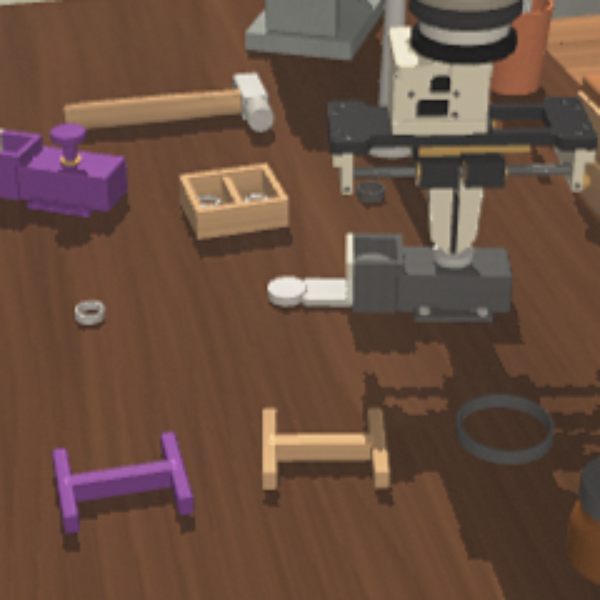

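The plunger is at its stop: z stays at 44.2 mm while the force rises to 17 N. The ejector is out with the disc ahead of it, at crop position (287,290). Next I'll let the plunger come back up.

Call:
send_rows([
  [0,0,-0.003,0,0,0,1],
  [0,0,-0.004,0,0,0,1],
  [0,0,-0.005,0,0,0,1],
  [0,0,-0.007,0,0,0,1],
  [0,0,-0.01,0,0,0,1],
])

```text
time: 4.6
tool_pos: [0.6888, 0.0005, 0.0694]
tool_rot: [-3.14, 0.0, 1.376]
contact_force: [-0.1, -0.5, 0.6]
opening: 0.0004
```

Call:
send_rows([
  [0,0,-0.02,0,0,0,1],
  [0.01,0,-0.04,0,0,0,1],
  [0.02,-0.03,-0.02,0,0,0,0.9],
  [0.02,-0.03,0,0,0,0,0.87],
  [0.01,-0.03,0,0,0,0,0.87],
])

```text
time: 5.02
tool_pos: [0.6126, 0.0785, 0.1517]
tool_rot: [3.138, -0.001, 1.376]
contact_force: [-1.0, 0.9, -0.3]
opening: 0.0115
```

```bash
python3 -c "
from h import *
plan([.568,.075,.1],1.37,5)
d=cam('side');im=cv2.cvtColor(d['color'],cv2.COLOR_RGB2BGR);cv2.imwrite('pics/b.png',cv2.resize(im[150:390,220:460],None,fx=2.5,fy=2.5))
P=cloud(d);C=d['color'];m=np.zeros((480,640),np.uint8);m[240:285,315:358]=1
k=(m>0)&(C.min(-1)>140)
q=P[k];k2=k&(P[...,2]<.012)&(P[...,2]>.004);print(k.sum(),k2.sum(),P[k2].mean(0));print(cv2.minEnclosingCircle((P[k2][:,:2]*1000).astype(np.float32)))
d=cam('top','c.png')
"
```

```text
t 5.0167 p [0.6126 0.0785 0.1517] rot [ 3.138e+00 -1.000e-03  1.376e+00] F [-0.98  0.86 -0.27] open 0.0115 dist 0.0684
[-0.0061, -0.0216, 0.0258, 0.003, -0.001, 0.006]
[-0.0062, -0.0215, 0.0259, 0.0, -0.0, 0.0]
[0.0, -0.0, -0.0, 0.0, -0.0, 0.0]
[0.0, -0.0, -0.0, 0.0, -0.0, 0.0]
[0.0, -0.0, -0.0, 0.0, -0.0, 0.0]
end [0.568 0.075 0.1  ] [ 3.141 -0.     1.37 ]
118 104 [0.5673728  0.02663682 0.00674473]
((566.1778564453125, 27.370567321777344), 16.80463409423828)
```

View pics/b.png

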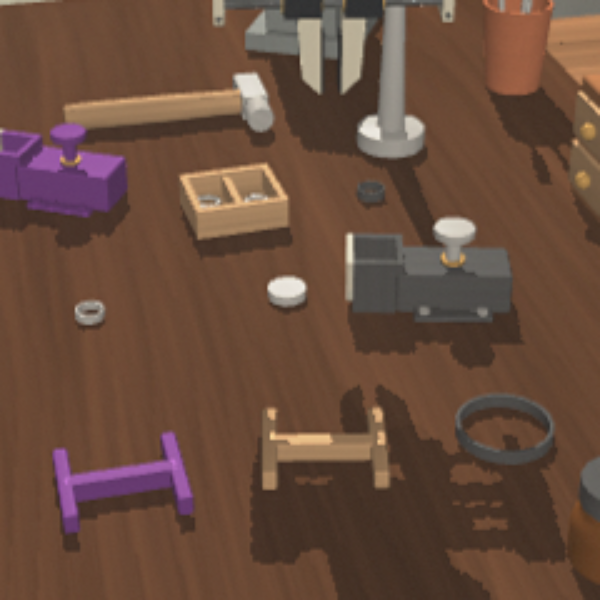

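View pics/c.png

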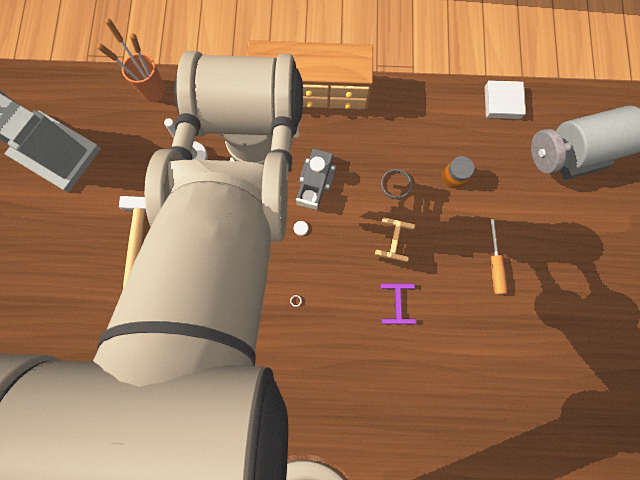

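One disc is out at about top px (302,228), i.e. (0.566, 0.027) in the world. The plunger is up and the stack is still in the magazine. Next I'll set the fingers behind the disc, about 14 mm apart so that they cradle it.

Call:
send_rows([
  [-0.01,-0.018,0.026,0,0,0.006,0.845],
  [-0.009,-0.017,0.026,0,0,0,0.845],
  [0,0,0.02,0,0,0,0.845],
  [0,0,0,0,0,0,0.845],
])

```text
time: 5.45
tool_pos: [0.5717, 0.0645, 0.0742]
tool_rot: [-3.134, 0.002, 1.369]
contact_force: [-1.8, 0.1, -0.2]
opening: 0.0139
```

```bash
python3 -c "
from h import *
plan([.574,.068,.004],1.37,4)
d=cam('top')
for z in (.008,): print(ray(d,302,228,z))
C=d['color'];k=(C.min(-1)>170).astype(np.uint8);k[:215]=0;k[245:]=0;k[:,:285]=0;k[:,320:]=0
print(k.sum(),np.argwhere(k).mean(0));v,u=np.argwhere(k).mean(0);print(ray(d,u,v,.0075))
"
```

```text
t 5.45 p [0.5717 0.0645 0.0742] rot [-3.134e+00  2.000e-03  1.369e+00] F [-1.83  0.13 -0.21] open 0.0139 dist 0.0703
[0.002, 0.001, 0.0351, -0.008, 0.002, -0.001]
[0.0019, 0.0008, 0.0351, 0.0, -0.0, 0.0]
[0.0, -0.0, -0.0, 0.0, -0.0, 0.0]
[0.0, -0.0, -0.0, 0.0, -0.0, 0.0]
end [0.574 0.068 0.004] [ 3.141 -0.     1.37 ]
[0.56710131 0.02443098 0.008     ]
236 [224.17372881 294.12711864]
[0.57502946 0.04165683 0.0075    ]
```

Call:
send_rows([
  [0.003,0.001,0.03,0,0,0,0.845],
  [0.001,0,0.025,0,0,0,0.845],
  [0,0,0.01,0,0,0,0.845],
  [0,0,0.004,0,0,0,0.845],
  [0,0,0,0,0,0,0.845],
])

```text
time: 5.92
tool_pos: [0.5772, 0.0687, 0.0091]
tool_rot: [3.141, -0.0, 1.37]
contact_force: [-0.2, -0.3, -0.1]
opening: 0.0146
```

```bash
python3 -c "
from h import *
plan([.574,.068,.004],1.37,1)
im=cv2.cvtColor(cam('side')['color'],cv2.COLOR_RGB2BGR);cv2.imwrite('pics/e.png',cv2.resize(im[150:390,220:460],None,fx=2.5,fy=2.5))"
```

```text
t 5.9167 p [0.5772 0.0687 0.0091] rot [ 3.141 -0.     1.37 ] F [-0.25 -0.31 -0.13] open 0.0146 dist 0.006
[-0.0013, -0.003, 0.0051, 0.0, -0.0, -0.0]
end [0.574 0.068 0.004] [ 3.141 -0.     1.37 ]
```

View pics/e.png

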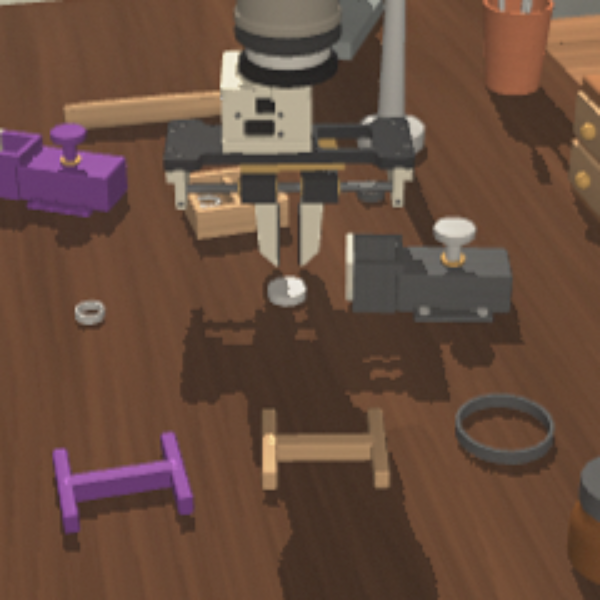

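Call:
send_rows([
  [0,-0.002,0.005,0,0,0,0.845],
  [-0.006,0,0,0,0,0,0.845],
  [-0.006,0,0,0,0,0,0.845],
  [-0.004,0,0,0,0,0,0.845],
  [-0.004,0,0,0,0,0,0.845],
])

```text
time: 6.38
tool_pos: [0.5707, 0.0488, 0.0042]
tool_rot: [3.141, -0.0, 1.369]
contact_force: [0.4, 0.5, -0.3]
opening: 0.0141
```

Call:
send_rows([
  [-0.004,0,0,0,0,0,0.845],
  [-0.006,0.001,0,0,0,0,0.845],
  [-0.007,0.0015,0,0,0,0,0.845],
  [-0.008,0.0015,0,0,0,0,0.845],
  [-0.008,0.002,0,0,0,0,0.845],
])

```text
time: 6.8
tool_pos: [0.5698, 0.0152, 0.0037]
tool_rot: [-3.142, -0.0, 1.37]
contact_force: [-0.7, 0.2, 0.6]
opening: 0.0148
```

```bash
python3 -c "
from h import *
plan([.558,-.131,.004],1.37,1)
im=cv2.cvtColor(cam('side')['color'],cv2.COLOR_RGB2BGR);cv2.imwrite('pics/g.png',cv2.resize(im[150:390,220:460],None,fx=2.5,fy=2.5))"
```

```text
t 6.8 p [0.5698 0.0152 0.0037] rot [-3.142 -0.     1.37 ] F [-0.68  0.2   0.56] open 0.0148 dist 0.1467
[-0.0364, 0.0044, -0.0001, -0.0, -0.0, -0.0]
end [ 0.5668 -0.0213  0.0038] [-3.142 -0.     1.37 ]
```

View pics/g.png

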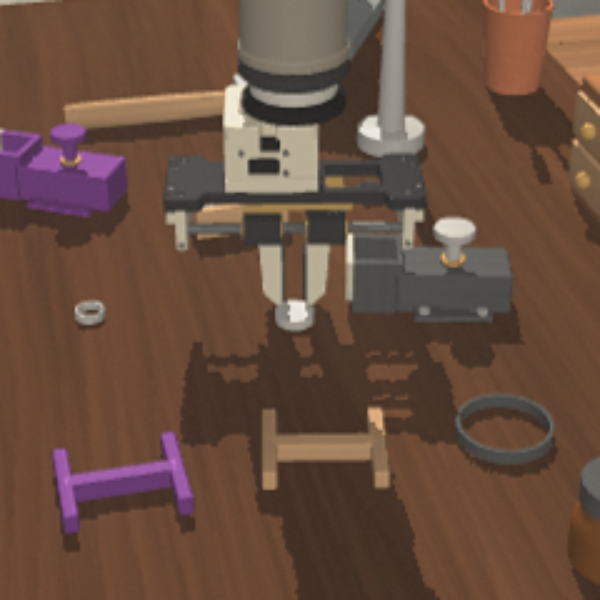

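Call:
send_rows([
  [-0.008,0.0016,0,0,0,0,0.845],
  [-0.008,0.0016,0,0,0,0,0.845],
  [-0.008,0.0016,0,0,0,0,0.845],
  [-0.008,0.0016,0,0,0,0,0.845],
  [-0.008,0.0016,0,0,0,0,0.845],
])

```text
time: 7.27
tool_pos: [0.5696, -0.0256, 0.0037]
tool_rot: [3.142, -0.0, 1.37]
contact_force: [0.2, -0.6, -0.4]
opening: 0.0146
```

Call:
send_rows([
  [-0.008,0.0016,0,0,0,0,0.845],
  [-0.008,0.0016,0,0,0,0,0.845],
  [-0.008,0.0016,0,0,0,0,0.845],
  [-0.008,0.0016,0,0,0,0,0.845],
  [-0.008,0.0016,0,0,0,0,0.845],
])

```text
time: 7.68
tool_pos: [0.5695, -0.0664, 0.0037]
tool_rot: [3.142, -0.0, 1.37]
contact_force: [-0.5, -0.9, 0.8]
opening: 0.014
```

```bash
python3 -c "
from h import *
plan([.558,-.131,.004],1.37,1)
im=cv2.cvtColor(cam('side')['color'],cv2.COLOR_RGB2BGR);cv2.imwrite('pics/i.png',cv2.resize(im[200:390,270:460],None,fx=3,fy=3))"
```

```text
t 7.6833 p [ 0.5695 -0.0664  0.0037] rot [ 3.142 -0.     1.37 ] F [-0.54 -0.89  0.79] open 0.014 dist 0.0656
[-0.0328, 0.0008, -0.0002, 0.0, -0.0, -0.0]
end [ 0.5637 -0.0987  0.0039] [ 3.142 -0.     1.37 ]
```

View pics/i.png

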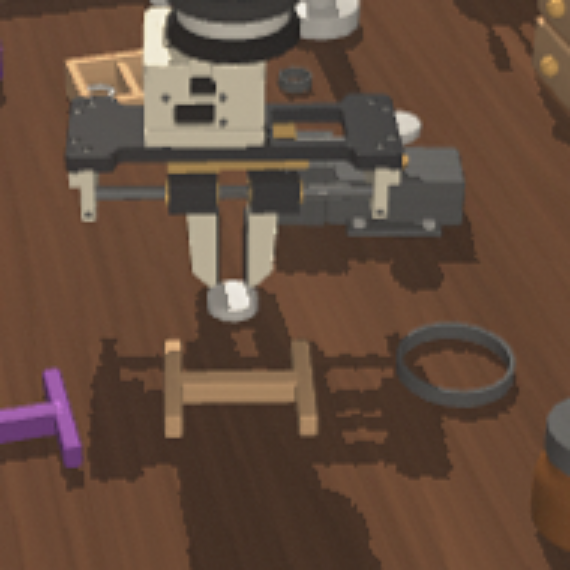

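The disc is centred ahead of the pocket (crop 233,300; pocket mouth about 165–310). Now straight in, slowing toward the bar.

Call:
send_rows([
  [-0.008,0.0004,0,0,0,0,0.845],
  [-0.008,0.0004,0,0,0,0,0.845],
  [-0.008,0.0004,0,0,0,0,0.845],
  [-0.008,0.0004,0,0,0,0,0.845],
  [-0.008,0,0,0,0,0,0.845],
])

```text
time: 8.15
tool_pos: [0.563, -0.1059, 0.0037]
tool_rot: [3.141, -0.0, 1.37]
contact_force: [1.1, 0.8, -0.4]
opening: 0.0141
```

Call:
send_rows([
  [-0.006,0,0,0,0,0,0.845],
  [-0.005,0,0,0,0,0,0.845],
  [-0.003,0,0,0,0,0,0.845],
  [-0.002,0,0,0,0,0,0.845],
])

```text
time: 8.48
tool_pos: [0.5598, -0.1211, 0.0037]
tool_rot: [-3.142, -0.0, 1.369]
contact_force: [-0.3, -0.9, -0.8]
opening: 0.014
```

```bash
python3 -c "
from h import *
plan([.558,-.131,.004],1.37,1)
im=cv2.cvtColor(cam('side')['color'],cv2.COLOR_RGB2BGR);cv2.imwrite('pics/j.png',cv2.resize(im[260:360,310:410],None,fx=6,fy=6))"
```

```text
t 8.4833 p [ 0.5598 -0.1211  0.0037] rot [-3.142 -0.     1.369] F [-0.25 -0.87 -0.83] open 0.014 dist 0.01
[-0.01, 0.0002, -0.0003, -0.0, -0.0, -0.001]
end [ 0.558 -0.131  0.004] [-3.142 -0.     1.37 ]
```

View pics/j.png

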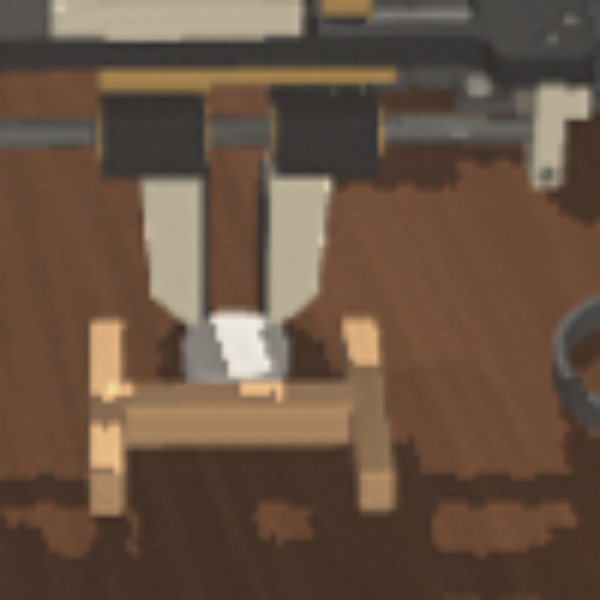

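Still about 10 mm short and the force is low. I'll creep forward and watch the force.

Call:
send_rows([
  [-0.002,0,0,0,0,0,0.845],
  [-0.002,0,0,0,0,0,0.845],
  [-0.0015,0,0,0,0,0,0.845],
  [-0.0015,0,0,0,0,0,0.845],
])

```text
time: 8.87
tool_pos: [0.5585, -0.1275, 0.0037]
tool_rot: [3.142, -0.0, 1.37]
contact_force: [-0.4, 0.5, 0.3]
opening: 0.0144
```

Call:
send_rows([
  [-0.001,0,0,0,0,0,0.845],
  [-0.001,0,0,0,0,0,0.845],
  [0,0,0,0,0,0,0.845],
])

```text
time: 9.12
tool_pos: [0.5581, -0.1297, 0.0037]
tool_rot: [3.141, -0.0, 1.37]
contact_force: [0.1, 0.2, 1.0]
opening: 0.0143
```

```bash
python3 -c "
from h import *
plan([.558,-.131,.004],1.37,1)"
```

```text
t 9.1167 p [ 0.5581 -0.1297  0.0037] rot [ 3.141 -0.     1.37 ] F [0.07 0.2  0.96] open 0.0143 dist 0.0013
[-0.0013, 0.0002, -0.0003, 0.0, -0.0, -0.0]
end [ 0.558 -0.131  0.004] [ 3.141 -0.     1.37 ]
```

Call:
send_rows([
  [-0.001,0,0,0,0,0,0.845],
  [-0.001,0,0,0,0,0,0.845],
  [0,0,0,0,0,0,0.845],
])

```text
time: 9.37
tool_pos: [0.5577, -0.1314, 0.0037]
tool_rot: [-3.141, -0.0, 1.37]
contact_force: [0.2, 0.9, 0.9]
opening: 0.0142
```

Call:
send_rows([
  [-0.001,0,0,0,0,0,0.845],
  [0,0,0,0,0,0,0.845],
])

```text
time: 9.53
tool_pos: [0.5575, -0.1318, 0.0037]
tool_rot: [-3.141, -0.001, 1.37]
contact_force: [1.4, 4.3, 0.2]
opening: 0.0141
```

```bash
python3 -c "
from h import *
plan([.558,-.131,.004],1.37,1)
im=cv2.cvtColor(cam('side')['color'],cv2.COLOR_RGB2BGR);cv2.imwrite('pics/k.png',cv2.resize(im[260:360,310:410],None,fx=6,fy=6))"
```

```text
t 9.5333 p [ 0.5575 -0.1318  0.0037] rot [-3.141e+00 -1.000e-03  1.370e+00] F [1.43 4.28 0.19] open 0.0141 dist 0.001
[0.0009, 0.0003, -0.0003, -0.0, -0.001, -0.0]
end [ 0.558 -0.131  0.004] [-3.141 -0.     1.37 ]
```

View pics/k.png

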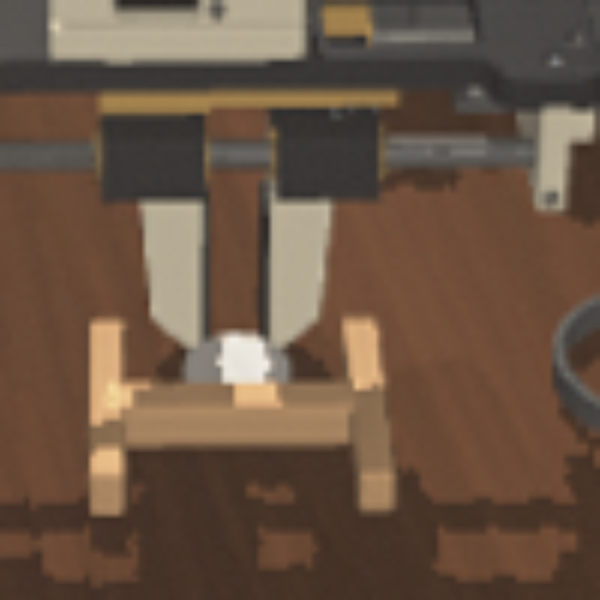

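The force on the tool rose to 4.5 N along the pocket axis and the fingers stand clear of the rails, so the disc is against the bar. Now I'll back off, lift and check.

Call:
send_rows([
  [0.003,0,0,0,0,0,0.845],
  [0.008,0,0,0,0,0,0.845],
  [0.01,0,0,0,0,0,0.845],
  [0.005,0,-0.02,0,0,0,0.845],
  [0,0,-0.035,0,0,0,0.845],
])

```text
time: 10.0
tool_pos: [0.5603, -0.1045, 0.0558]
tool_rot: [-3.133, -0.001, 1.371]
contact_force: [0.2, -0.1, -0.5]
opening: 0.0143
```

Call:
send_rows([
  [0,0,-0.04,0,0,0,0.845],
  [0.01,0,-0.04,0,0,0,0.845],
  [0.03,-0.02,-0.03,0,0,0,0.845],
  [0.035,-0.02,0,0,0,0,0.845],
  [0.035,-0.02,0,0,0,0,0.845],
])

```text
time: 10.42
tool_pos: [0.5279, 0.0102, 0.1676]
tool_rot: [3.137, -0.0, 1.368]
contact_force: [0.4, 0.3, 0.0]
opening: 0.0141
```

Call:
send_rows([
  [0.035,-0.02,0,0,0,0,0.845],
  [0.035,-0.02,0,0,0,0,0.845],
  [0.035,-0.02,0,0,0,0,0.845],
  [0.035,-0.01,0,0,0,0,0.845],
  [0,0,0,0,0,0,0.845],
])

```text
time: 10.83
tool_pos: [0.485, 0.1662, 0.1657]
tool_rot: [3.142, -0.002, 1.376]
contact_force: [-0.2, -0.1, -0.6]
opening: 0.0146
```

```bash
python3 -c "
from h import *
d=cam('top','l.png');s=cam('side','m.png')
im=cv2.cvtColor(d['color'],cv2.COLOR_RGB2BGR);im2=cv2.cvtColor(s['color'],cv2.COLOR_RGB2BGR)
a=cv2.resize(im[210:270,365:425],(400,400));b=cv2.resize(im2[290:355,310:390],(400,400));cv2.imwrite('pics/n.png',np.hstack([a,b]))
C=d['color'].astype(int);k=((C.max(-1)-C.min(-1)<40)&(C.min(-1)>110)).astype(np.uint8);k[:215]=0;k[265:]=0;k[:,:370]=0;k[:,420:]=0
v,u=np.argwhere(k).mean(0);p=ray(d,u,v,.008);print(k.sum(),u,v,p)
for c in ((.5495,-.1721),(.5498,-.1752)):
  e=p[:2]-c;print('stop frame x,y',e@[.98,-.199],e@[.199,.98])
print(observe()['tool_pos'],observe()['time'])
"
```

```text
169 385.40236686390534 236.6449704142012 [ 0.55457782 -0.15379618  0.008     ]
stop frame x,y 0.0013338058776610133 0.01894823313218129
stop frame x,y 0.0004229058776610471 0.02192653313218129
[0.48618873 0.16185792 0.16546452] 10.9333
```

View pics/n.png

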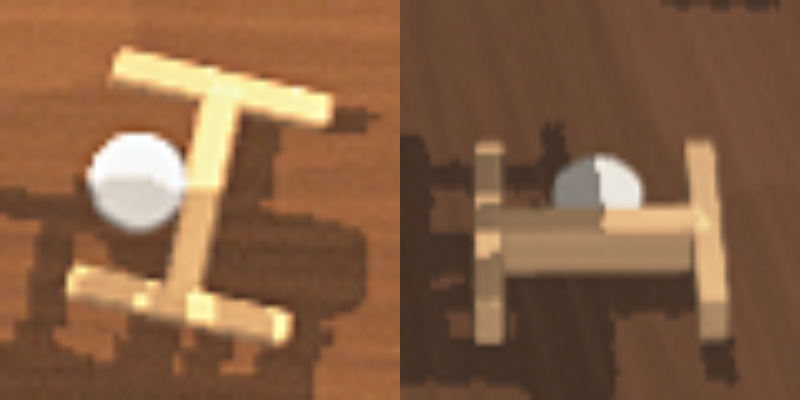

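View pics/m.png

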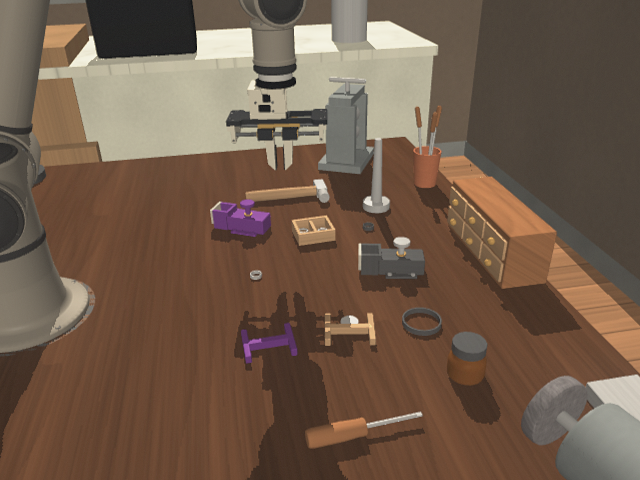

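The disc lies flat between the rails and against the bar: crop (137,180), touching the bar at about (187,180). The bystanders look unmoved and the arm is clear, so I'll hand in.

```bash
python3 -c "
from h import *
workorder.hand_in()"
```

```text
the job is handed in; nothing more can be done
```

I pressed the plunger of the dark feeder once, all the way to its stop, and it came back up, feeding one disc. With the fingers slightly open I pushed that disc flat along the bench into the pocket of the wooden stop that faces the outlet. I stopped when the force on the tool rose to about 4.5 N, then backed off, lifted clear and handed in at about 11 s.

**Final checks:**
- **Disc position:** the disc is about 1 mm off centre between the rails. Its centre is 19 mm from the stop's centre using the stop as the top camera sees it, or 22 mm using the side camera. The expected value is 20 mm, so the two views disagree by 3 mm. The top picture shows the disc touching the bar.
- **Rest of the bench:** the plunger is up, and nothing else on the bench appears to have moved. I checked this by eye in the side view only. I didn't re-measure the bystanders or count the discs left in the magazine.

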